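# Set the page stop of the document camera and register the notebook

### The arm

A 6-joint arm with a two-finger parallel gripper is mounted at the origin on a cart in front of the work surface, level with it; the furniture and walls round the work are solid. World frame = base frame: x ahead of the robot, y to its left, z up, the work surface at z = 0. Lengths are in m, angles in rad, forces in N, time in s.
With the tool pointing down it reaches from about 0.35 to 0.875 m from the base axis. Payload 15.5 kg.
Tool frame: the origin (TCP) lies midway between the tips of the shut fingers; the grasp point (between the pads) lies 19 mm behind it (arm.grip_point_offset is the distance from the TCP to the grasp point, in m); z points along the fingers, y is the line along which they close (so a half turn about z gives the same grasp; the last joint's range is limited). The gripper opens to 85 mm and grips with 20 to 120 N. Pads are 22 mm wide; open, the fingers measure 114 mm over their backs; the gripper's body (76 mm by 85 mm) begins 54 mm behind the grasp point. The pads swing forward as they close: fully open they stand 13 mm farther back than shut.
Start: joints at [1.165, 0.494, 1.345, -0, 1.302, -0.096], TCP at [0.191, 0.595, 0.231] pointing down, gripper open.
Joint ranges: [-2.91, 2.91], [-0.82, 2.16], [0.22, 2.67], [-1.22, 4.37], [0.12, 2.79], [-3.08, 3.08]. Speed limits (rad/s): [1.89, 1.89, 2.57, 3.01, 3.01, 3.01].

### API

Orientations are given as a unit quaternion [w, x, y, z].
In Python, from plant import arm gives the robot as it stands. The module is installed in compiled form; this text tells all that it offers.
- The arm moves only by the tool servo_tool, never from a script. Its argument "rows" is a list that holds one entry, the list of rows, each a list of 5 numbers: the opening, from 0 (shut) to 1 (fully open), then the shift along the tool's x, y, z as a fraction of full scale, then the turn about the tool's z as a fraction of full scale. In form: [[[claw, x, y, z, yaw], ...]]. A call has 1 to 5 rows; each row is the pose to reach, as a shift and turn from the pose commanded when the call began, along the tool's axes at that moment; what a row does not reach only later rows make up. Full scale, the value 1, is 20 cm for a shift and pi/2 rad for a turn. A row lasts 1/8 s, in which the tool goes at most 62.5 mm and 10.7 degrees, less where a joint would pass 70% of its speed; a pose out of reach is approached as far as the arm can. A call with a number of a shift or a turn outside -1 to 1 is refused whole. A call with a gripper value outside its range is refused whole. The fingers move at their own pace and stop on an object; "force" is the grip in N (left out, the last holds). Time passes only in rows, so rows that repeat a pose let the fingers close. It gives the time, the measured TCP pose, the force, the opening and the grip force at its end, in the units of the state.
- arm.get_obs(): the state, without advancing time (a new reading comes with each control period).
- arm.read_camera(name): name is "scene" or "top" or "wrist"; returns a dict with "color" (384x512x3 uint8, red, green, blue), "vertical_fov" (degrees; the focal length in pixels is half the picture's height over the tangent of half this angle, whatever the lens; pixels are square), "cx", "cy" (the principal point, pixels), "R" (3x3) and "t" (3): a world point X has camera coordinates R X + t; the wrist camera has in their place "mount" (4x4, takes a point from camera to tool coordinates, whose origin is the TCP and whose axes are the flange's). Camera axes: x right, y down, z forward; pixel columns grow to the right and rows downward; lengths in m; the calibration is good to about 2 mm. A picture is of the moment at which its call begins: read the wrist's pose just before it. There is no depth.
- arm.hand_in(): hands the job in; it is judged then, once.
The state is a dict: "time_s": time; "qpos": joint angles; "joint_vel": joint speeds; "effort": joint torques, N m; "tool_pos": TCP position; "orientation": TCP orientation; "contact_force": force on the tool from outside, world axes, zero at the start; "ft_torque": the same for the moment, N m; "grip_width": opening from 0.0 (shut) to 1.0 (fully open); "gripper_force": force on a finger pad.
Only numpy, scipy, OpenCV 4.12 (cv2) and the standard library are available. Lean on these libraries where they do the work, as an engineer would, in place of code of your own. Each camera call takes 0.05 s, during which the arm holds its last target. There are 200 camera calls.

### The job

Get the notebook ready to be scanned on the document-camera stand: first push the sliding page stop along the back fence until it clicks into the middle one of its three notches, then push the notebook, keeping it flat on the bed, until it lies snug and square against both the back fence and the stop. Push gently enough that the stop stays clicked in its notch, lift nothing, and leave everything else on the desk where it is.

Things in the scene. Friction and masses are not known exactly. Their poses are not given: they have to be found in the camera images.
- stand: Fixed document-camera stand: flat grey bed 12 mm thick, 225 mm deep (own x -110..115 mm), 400 mm wide (own y -190..210 mm), thin dark page outlines printed on it. Origin on the worktop under the bed, 85 mm in front of the fence face, on the pages' centre line; x points squarely to the fence, away from the robot, y left along the fence, z up.
- fence_face (a point): Point on the front face of the back fence at the pages' centre line, at the height of the bed's upper face (12 mm above the worktop); axes as the stand's. The fence is a rigid black bar, 14 mm thick, along the whole bed, 22 mm higher than the bed, with a 6 mm high notched steel strip on its top.
- camera (a point): Top of the camera's black head, 53 mm above the worktop, 55 mm behind the fence face near its right end. The camera is fixed and folded flat behind the right half of the fence: foot, arm and head lie within stand x 112..168 mm, y -206..-15 mm, nowhere higher than 55 mm.
- stop (a joint): Position of the page stop on the fence in m: 0 = left end, grows as it slides right (stand -y), ends at 0.105; starts at 0 to 0.036. 1.5 N of friction. A spring ball drops into notches at 0.0115, 0.055 (the middle one) and 0.086: within about 4 mm of a notch it pulls the stop in by itself and the push force falls to nothing; then about 10 N either way along the fence pushes it out.
- stop_face (a point): Point on the stop's right-hand face, which the notebook shall touch: 30 mm in front of the fence, at bed height, moving with the stop; axes as the stand's; stand y = 160 mm minus the joint. Face of an aluminium blade 10 mm thick (y), 20 mm high, 1.5 mm over the bed, reaching 63 mm from the fence towards the robot.
- stop_push (a point): Centre of the left-hand face of the stop's blade, the face to push on: 40 mm in front of the fence, 11.5 mm above the bed, moving with the stop. Left of the blade, astride the fence, sits the stop's black block: 46 mm wide (from the stop face leftwards), from 11 mm in front of the fence to 25 mm behind its front face, top 63 mm above the worktop, with a button up to 13 mm higher.
- notebook: Dark-blue bound notebook, loose, 0.2 to 0.4 kg, flat on the bed: 205 mm long (own x), 135 mm wide (own y), 14 mm thick; origin at the centre of its underside. Starts with its long side within 12 degrees of the fence line, short of the fence and right of its place. Home: centre 67.5 mm in front of the fence face, 102.5 mm right of the stop face. (The other notebook at the back of the desk is not meant.)
- pen_pot: Brass pen pot, 80 mm across, 98 mm high, behind the left end of the fence; leave it alone. Origin at the centre of its underside.
- glue_stick: Glue stick standing upright, 26 mm across, 90 mm high, beyond the right end of the fence; leave it alone. Origin at the centre of its underside.
- ballpen: Ball pen, 142 mm long (own y), 12 mm thick, lying on the worktop to the right of the stand; leave it alone. Origin at the centre of its underside.
- eraser: Eraser, 22 x 46 x 13 mm, lying on the worktop to the left of the stand; leave it alone. Origin at the centre of its underside.
- stapler: Stapler, 36 x 138 x 40 mm, lying behind the middle of the fence; leave it alone. Origin at the centre of its underside.
- usb_stick: Memory stick, 18 x 53 x 9 mm, lying on the bed in its near left corner; leave it alone. Origin at the centre of its underside.

How it is judged:
By the outcome, as a careful person would: the job done as asked, in the order asked, and still so for the second after the job is handed in, with the robot touching nothing.
It also fails if it takes over 72 s, if anything falls off the work surface, if the arm or the gripper's body presses on something with over 40 N, if the wrist force passes 120 N, or if a joint passes its speed limit or range.

## Working session

There is one attempt and no reset: what is moved stays moved. The work goes in short steps, Python scripts to look and compute and a tool call to move; the robot and the scene stay as the last step left them, time stands still between calls to the robot, and variables do not carry over. Pictures are saved under pics/ and viewed, at most 10 in all, crops included, and the job is handed in when it is done.

Besides the shell and the picture viewer there is one more tool, called after "Call:" in YAML: its name, and indented under it one key for each argument. servo_tool: Moves the arm, as the interface text tells. Its arguments: {"type":"object","properties":{"rows":{"type":"array"},"force":{"type":"number"}},"required":["rows"]}

```bash
mkdir -p pics; ls
cat > h.py <<'E'
import numpy as np, cv2
from plant import arm
def snap(n,f):
    c=arm.read_camera(n); cv2.imwrite('pics/'+f,c['color'][:,:,::-1]); return c
def cam(c):
    h=c['color'].shape[0]; return h/2/np.tan(np.radians(c['vertical_fov'])/2)
def ray(c,u,v,z):
    f=cam(c); d=np.array([(u-c['cx'])/f,(v-c['cy'])/f,1.]); R=np.array(c['R']);t=np.array(c['t'])
    o=-R.T@t; w=R.T@d; return o+w*(z-o[2])/w[2]
def proj(c,X):
    p=np.array(c['R'])@np.array(X)+np.array(c['t']); f=cam(c); return c['cx']+f*p[0]/p[2], c['cy']+f*p[1]/p[2]
E
python3 - <<'E'
from h import *
o=arm.get_obs(); print(o)
import pickle
d={}
for n in('top','scene'):
    c=snap(n,n+'0.png'); d[n]=c; print(n,c['vertical_fov'],c['cx'],c['cy'],-np.array(c['R']).T@c['t'])
pickle.dump(d,open('c0.pkl','wb'))
im=np.hstack([d['top']['color']]); cv2.imwrite('pics/top0b.png',cv2.resize(im[:,:,::-1],(800,600),interpolation=cv2.INTER_CUBIC))
E
```

```text
pics
{'time_s': 0.0, 'qpos': array([ 1.16550071e+00,  4.94189843e-01,  1.34614903e+00,  2.59719809e-05,
        1.30252100e+00, -9.54798998e-02]), 'joint_vel': array([ 0.00041506,  0.00060269, -0.00044687, -0.00017811, -0.00017724,
        0.000204  ]), 'effort': array([-3.13094315e-03, -8.82142425e+01, -3.83878613e+01, -3.76869930e-04,
        9.89604072e-03,  3.23600091e-05]), 'tool_pos': array([0.19037995, 0.59490379, 0.23069006]), 'orientation': array([-1.69125013e-04,  1.54292442e-01,  9.88025020e-01, -6.10751528e-04]), 'contact_force': array([-0.06057343,  0.39542586,  0.18132766]), 'ft_torque': array([-0.00069399,  0.02214932, -0.03514801]), 'gripper_force': 0.0, 'grip_width': 0.9988128804573037}
top 49.81517740150155 253.79673520905132 192.96111895684024 [ 0.53371962 -0.04760613  0.97579814]
scene 57.958199717417784 254.19852883712994 187.2538904581366 [0.30247958 0.49867928 0.6730442 ]
```

View pics/top0b.png

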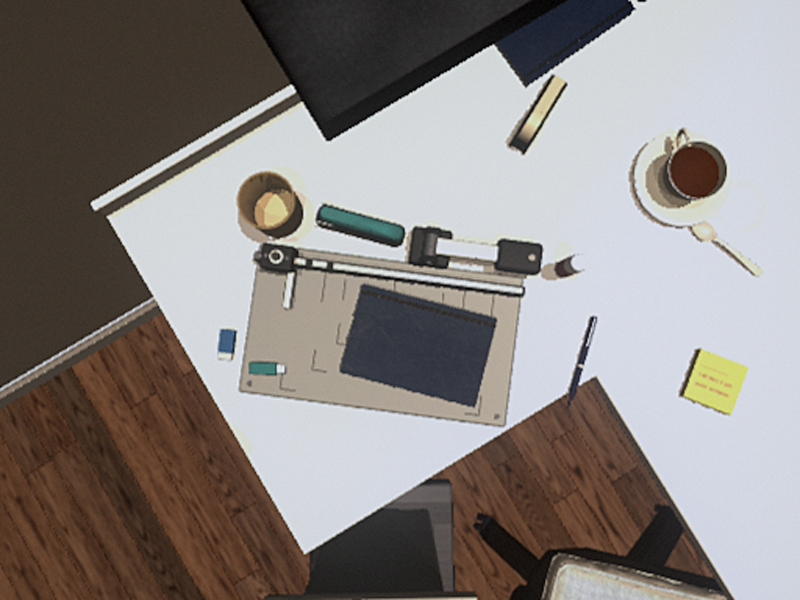

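View pics/scene0.png

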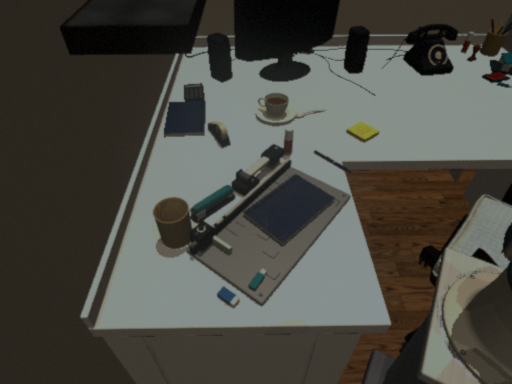

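The top view (800x600) shows the bed with its near corners at (240,390) and (505,426). The fence strip runs (298,262)-(523,291), the blade (290,275)-(286,307), and the notebook has corners near (362,286), (496,318), (478,405) and (341,372). The scene view confirms this layout.

Run:
```python
from h import *
import pickle
d=pickle.load(open('c0.pkl','rb')); c=d['top']; im=c['color']; k=512/800
def P(u,v,z): return ray(c,u*k,v*k,z)
print('px axes', proj(c,[.5,0,0]),proj(c,[.6,0,0]),proj(c,[.5,.1,0]))
for n,u,v,z in[('nl',240,391,.012),('nr',504,426,.012),('fr strip L',298,262,.04),('strip R',523,291,.04),('blade far',290,275,.0335),('blade near',286,307,.0335)]: print(n,P(u,v,z).round(4))
hsv=cv2.cvtColor(im,cv2.COLOR_RGB2HSV)
print(hsv[int(345*k),int(420*k)], hsv[int(400*k),int(400*k)],hsv[int(300*k),int(288*k)])
# notebook
g=im.astype(int); m=((g.max(2)<75)).astype(np.uint8)*255
n0=cv2.floodFill(m.copy(),None,(int(420*k),int(345*k)),128)[1]
m2=(n0==128).astype(np.uint8); m2=cv2.morphologyEx(m2,cv2.MORPH_OPEN,np.ones((7,7)))
cn=max(cv2.findContours(m2,0,1)[0],key=cv2.contourArea)
W=np.array([ray(c,u,v,.026)[:2] for u,v in cn[:,0]+0.0],np.float32)
r=cv2.minAreaRect(W*1000); print('nb',r, cv2.boxPoints(r).round(1).tolist())
# blade
m3=((g.min(2)>150)).astype(np.uint8); n1=cv2.connectedComponentsWithStats(m3)
l=n1[1][int(297*k),int(288*k)]; print(l,n1[2][l]); 
if l:
  ys,xs=np.where(n1[1]==l); W=np.array([ray(c,u,v,.0335)[:2] for u,v in zip(xs,ys)],np.float32); r=cv2.minAreaRect(W*1000); print('blade',r,cv2.boxPoints(r).round(1).tolist())
# bed
```

```text
px axes (np.float64(233.48343508380927), np.float64(230.73686153509394)) (np.float64(232.72646960389406), np.float64(188.31254122408012)) (np.float64(190.95388418633334), np.float64(231.6187386672793))
nl [0.4592 0.1852 0.012 ]
nr [ 0.3997 -0.2046  0.012 ]
fr strip L [0.6463 0.0927 0.04  ]
strip R [ 0.5972 -0.2334  0.04  ]
blade far [0.6282 0.1056 0.0335]
blade near [0.5814 0.112  0.0335]
[113  49  67] [ 16  34 175] [114  20 246]
nb ((522.42041015625, -78.75756072998047), (204.10116577148438, 133.33331298828125), 74.31879425048828) [[430.70001220703125, -159.0], [559.0, -195.0], [614.2000122070312, 1.5], [485.79998779296875, 37.5]]
30 [181 175   7  22  86]
blade ((606.515625, 109.7022933959961), (8.702281951904297, 49.49544143676758), 80.60657501220703) [[581.4000244140625, 109.4000015258789], [630.2000122070312, 101.4000015258789], [631.5999755859375, 110.0], [582.7999877929688, 118.0]]
```

Call:
servo_tool:
  rows:
    - [[0,-0.2,-0.11,0,-0.03],[0,-0.45,-0.25,0,-0.06],[0,-0.7,-0.39,0,-0.101],[0,-0.95,-0.53,0,-0.101],[0,-1,-0.56,0,-0.101]]

```text
time_s: 0.72
tool_pos: [0.3487, 0.4253, 0.2311]
orientation: [-0.0, 0.077, 0.997, -0.0]
contact_force: [-0.2, -0.4, -0.0]
grip_width: -0.002
gripper_force: 0.0
```

```bash
cat >> h.py <<'E'
from scipy.spatial.transform import Rotation as Ro
TH=np.radians(8.6); EX=np.array([np.cos(TH),-np.sin(TH),0]); EY=np.array([np.sin(TH),np.cos(TH),0]); O=np.array([.5368,-.036,0])
def W(x,y,z): return O+x*EX+y*EY+np.array([0,0,z])
def S(p): p=np.array(p)-O; return np.array([p@EX,p@EY,p[2]])
def pose():
    o=arm.get_obs(); w,x,y,z=o['orientation']; return np.array(o['tool_pos']),Ro.from_quat([x,y,z,w]).as_matrix(),o
def to(x,y,z):
    p,R,o=pose(); print('stand now',S(p).round(4),'yaw err deg',np.degrees(np.arctan2(R[:,1]@EX,R[:,1]@EY)).round(2),'shift/0.2:',(R.T@(W(x,y,z)-p)/.2).round(3))
E
python3 -c "
from h import *
to(.0,.195,.23)"
```

```text
stand now [-0.255   0.4279  0.2311] yaw err deg 0.23 shift/0.2: [-1.28  -1.16   0.007]
```

Call:
servo_tool:
  rows:
    - [[0,-0.2,-0.19,0,0],[0,-0.4,-0.37,0,0],[0,-0.6,-0.55,0,0],[0,-0.8,-0.73,0,0],[0,-0.98,-0.9,0,0]]

```text
time_s: 1.35
tool_pos: [0.5144, 0.2192, 0.2311]
orientation: [-0.0, 0.075, 0.997, 0.0]
contact_force: [0.2, 0.9, -0.1]
grip_width: -0.001
gripper_force: 0.0
```

Call:
servo_tool:
  rows:
    - [[0,-0.15,-0.13,0,0],[0,-0.25,-0.23,0,0],[0,-0.3,-0.26,0,0],[0,-0.3,-0.26,0,0]]

```text
time_s: 1.85
tool_pos: [0.5651, 0.1601, 0.231]
orientation: [-0.0, 0.076, 0.997, 0.0]
contact_force: [-0.4, -0.1, -0.4]
grip_width: -0.002
gripper_force: 0.0
```

Run:
```python
from h import *
import pickle
to(.04,.195,.1)
p,R,o=pose(); c=snap('wrist','w1.png'); pickle.dump((p,R,c),open('w1.pkl','wb')); print(c['mount'],c['vertical_fov'],c['cx'],c['cy'])
```

```text
stand now [-0.0014  0.1981  0.231 ] yaw err deg 0.08 shift/0.2: [-0.207 -0.015  0.655]
[[-4.16321020e-04 -9.50068581e-01 -3.12040892e-01  7.94785417e-02]
 [ 9.99999834e-01 -2.71027852e-04 -5.08990672e-04 -4.02271193e-06]
 [ 3.99004273e-04 -3.12041052e-01  9.50068536e-01 -1.41154175e-01]
 [ 0.00000000e+00  0.00000000e+00  0.00000000e+00  1.00000000e+00]] 67.67438077333564 253.7182517057123 197.17530650516017
```

View pics/w1.png

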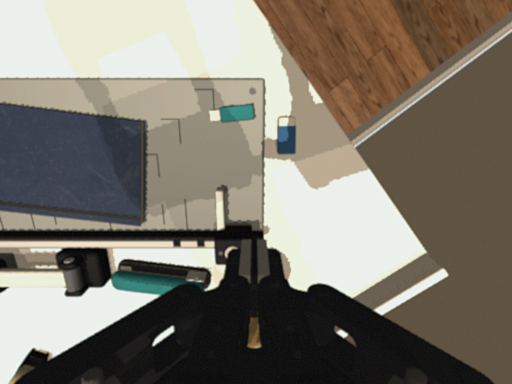

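The wrist view shows the bed's left edge at u≈264, the near edge at v≈79, the fence front at v≈231, the blade at u 217–226 with its tip at v≈187, and the notebook's far-left corner at (143,222).

```bash
cat >> h.py <<'E'
def wray(p,R,c,u,v,z):
    M=np.array(c['mount']); f=cam(c); d=np.array([(u-c['cx'])/f,(v-c['cy'])/f,1.])
    o=p+R@M[:3,3]; w=R@(M[:3,:3]@d); return o+w*(z-o[2])/w[2]
E
python3 - <<'E'
from h import *
import pickle
p,R,c=pickle.load(open('w1.pkl','rb'))
for n,u,v,z in[('bed nl',264,79,.012),('bed n right',10,78.5,.012),('left edge far',264,225,.012),('fence bottom L',190,231,.012),('fence bottom R',5,231,.012),('blade tip L',217,187,.0335),('tip R',226,187,.0335),('nb LF',143,222,.026),('nb LN',146,122,.026)]: print(n,(S(wray(p,R,c,u,v,z))*1000).round(1))
g=c['color'].astype(int)
for v in(200,210,220): print(v,g[v,210:232].sum(1)//3)
print(g[180:192,221].sum(1)//3)
for u in (100,170,190): print(u,g[222:250,u].sum(1)//3)
E
```

```text
bed nl [-107.6  210.1   12. ]
bed n right [-108.7  -85.9   12. ]
left edge far [ 77.4 211.8  12. ]
fence bottom L [ 86.2 110.   12. ]
fence bottom R [  85.8 -144.8   12. ]
blade tip L [ 17.1 152.7  33.5]
tip R [ 17.1 163.8  33.5]
nb LF [66.7 52.8 26. ]
nb LN [-60.1  71.8  26. ]
200 [155 157 158 159 149 149 195 215 215 211 211 209 179 113  71  78  81  96
 139 157 159 158]
210 [155 156 154 153 151 157 205 231 234 231 231 229 210 144  86  75  79  81
 100 140 154 155]
220 [153 153 152 153 151 148 167 218 231 230 228 229 223 184 115  74  75  82
  84  92  94 100]
[133 131 134 132 119  95  82  69  67  72  97 147]
100 [141 162 163 162 162 160 143  98  58  24   8  13   8   8  21  24  37  56
  95 162 215 222 221 221 209 153  67   7]
170 [165 165 164 163 164 163 146 103  61  23   9  14  10  10  19  29  38  52
  97 168 219 222 222 221 208 180 200 236]
190 [154 154 152 151 153 153 133  88  50  22   9   9  11   9  16  26  35  45
  89 155 208 215 215 213 197 167 189 231]
```

Call:
servo_tool:
  rows:
    - [[0,-0.21,-0.01,0.2,0],[0,-0.21,-0.01,0.45,0],[0,-0.21,-0.01,0.7,0],[0,-0.21,-0.01,0.9,0],[0,-0.21,-0.01,1.0,0]]

```text
time_s: 2.52
tool_pos: [0.6044, 0.1526, 0.0291]
orientation: [-0.001, 0.075, 0.997, -0.0]
contact_force: [-0.5, -0.4, 0.3]
grip_width: -0.001
gripper_force: 0.0
```

Call:
servo_tool:
  rows:
    - [[0,0,0,0.04,0],[0,0,-0.03,0.055,0],[0,0,-0.06,0.055,0],[0,0,-0.06,0.055,0]]

```text
time_s: 3.02
tool_pos: [0.6048, 0.139, 0.0211]
orientation: [0.001, 0.076, 0.997, 0.0]
contact_force: [0.0, -0.6, -0.7]
grip_width: -0.003
gripper_force: 0.0
```

```bash
python3 -c "
from h import *
to(.04,.126,.02)"
```

```text
stand now [0.041  0.1832 0.0211] yaw err deg 0.1 shift/0.2: [ 0.005 -0.286  0.006]
```

Call:
servo_tool:
  rows:
    - [[0,0,-0.02,0,0],[0,0,-0.04,0,0],[0,0,-0.05,0,0],[0,0,-0.06,0,0],[0,0,-0.07,0,0]]

```text
time_s: 3.65
tool_pos: [0.6027, 0.1273, 0.0204]
orientation: [0.0, 0.076, 0.997, 0.001]
contact_force: [0.8, 26.2, -0.8]
grip_width: -0.002
gripper_force: 12.5
```

Call:
servo_tool:
  rows:
    - [[0,0,-0.015,0,0],[0,0,-0.03,0,0],[0,0,-0.045,0,0],[0,0,-0.06,0,0],[0,0,-0.06,0,0]]

```text
time_s: 4.28
tool_pos: [0.6005, 0.1139, 0.0203]
orientation: [0.0, 0.075, 0.997, 0.0]
contact_force: [-0.1, -0.0, 0.3]
grip_width: -0.002
gripper_force: 0.0
```

```bash
python3 -c "
from h import *
to(.04,.1295,.02); print(arm.get_obs()['contact_force'])"
```

```text
stand now [0.0406 0.1578 0.0203] yaw err deg 0.06 shift/0.2: [ 0.003 -0.141  0.001]
[-0.10996872 -0.01916115  0.34269091]
```

Call:
servo_tool:
  rows:
    - [[0,0,-0.015,0,0],[0,0,-0.03,0,0],[0,0,-0.045,0,0],[0,0,-0.06,0,0],[0,0,-0.075,0,0]]

```text
time_s: 4.9
tool_pos: [0.5984, 0.0997, 0.0203]
orientation: [0.0, 0.076, 0.997, 0.001]
contact_force: [0.4, 8.8, 0.4]
grip_width: -0.001
gripper_force: 4.6
```

Call:
servo_tool:
  rows:
    - [[0,0,-0.01,0,0],[0,0,-0.02,0,0],[0,0,-0.025,0,0],[0,0,-0.025,0,0]]

```text
time_s: 5.4
tool_pos: [0.5975, 0.0943, 0.0203]
orientation: [0.0, 0.076, 0.997, 0.0]
contact_force: [0.1, 4.9, -0.2]
grip_width: 0.006
gripper_force: 2.1
```

Run:
```python
from h import *
to(.04,.131,.02); print(arm.get_obs()['contact_force'])
c=snap('top','t2.png')
k=.64; f=c['color'][130:240,140:340]; cv2.imwrite('pics/t2b.png',cv2.resize(f[:,:,::-1],(800,440),interpolation=cv2.INTER_CUBIC))
```

```text
stand now [0.0406 0.138  0.0203] yaw err deg 0.06 shift/0.2: [ 0.003 -0.035  0.001]
[ 0.08014012  4.87449132 -0.20720499]
```

View pics/t2b.png

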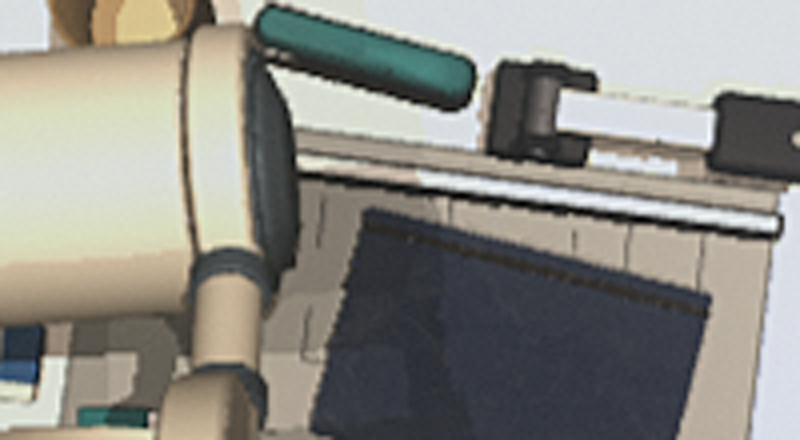

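The hand hides the stop in this view, but force shows it is still in contact (4.9 N). I'll go on in small steps.

Call:
servo_tool:
  rows:
    - [[0,0,-0.005,0,0],[0,0,-0.01,0,0],[0,0,-0.015,0,0],[0,0,-0.02,0,0]]

```text
time_s: 5.95
tool_pos: [0.5969, 0.0904, 0.0203]
orientation: [0.0, 0.075, 0.997, 0.0]
contact_force: [1.1, 5.2, -0.5]
grip_width: -0.003
gripper_force: 2.8
```

Call:
servo_tool:
  rows:
    - [[0,0,-0.005,0,0],[0,0,-0.005,0,0]]

```text
time_s: 6.2
tool_pos: [0.5967, 0.0888, 0.0202]
orientation: [-0.0, 0.075, 0.997, -0.0]
contact_force: [0.5, -0.4, 0.8]
grip_width: -0.002
gripper_force: 0.0
```

Call:
servo_tool:
  rows:
    - [[0,0,-0.005,0,0],[0,0,-0.005,0,0]]

```text
time_s: 6.45
tool_pos: [0.5966, 0.0879, 0.0203]
orientation: [-0.0, 0.076, 0.997, -0.0]
contact_force: [-0.1, -0.0, -0.0]
grip_width: 0.001
gripper_force: 0.0
```

Call:
servo_tool:
  rows:
    - [[0,0,0.08,0,0],[0,0,0.08,-0.1,0],[0,0.2,0,-0.4,0],[0,0.5,-0.15,-0.7,0],[0,0.5,-0.25,-0.9,0]]

```text
time_s: 7.08
tool_pos: [0.4938, 0.0602, 0.1878]
orientation: [-0.001, 0.075, 0.997, -0.0]
contact_force: [1.3, -0.8, 1.8]
grip_width: 0.002
gripper_force: 0.0
```

Call:
servo_tool:
  rows:
    - [[0.2,0,-0.1,-0.1,0],[0.2,0,-0.1,-0.1,0]]

```text
time_s: 7.32
tool_pos: [0.494, 0.0395, 0.2086]
orientation: [0.002, 0.076, 0.997, 0.0]
contact_force: [0.4, 0.5, -0.0]
grip_width: 0.199
gripper_force: 0.0
```

Run:
```python
from h import *
import pickle
to(-.1,-.1,.06)
p,R,o=pose(); c=snap('wrist','w2.png'); pickle.dump((p,R,c),open('w2.pkl','wb'))
```

```text
stand now [-0.0536  0.0683  0.2086] yaw err deg 0.12 shift/0.2: [ 0.233 -0.842  0.742]
```

View pics/w2.png

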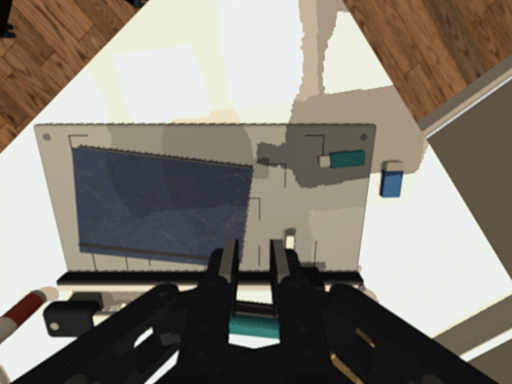

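The blade tip shows at u≈286–296, v≈230–248. The notebook corners are (73,147), (252,165), (240,262) and (81,250).

Run:
```python
from h import *
import pickle
p,R,c=pickle.load(open('w2.pkl','rb'))
g=c['color'].astype(int)
for v in(233,238,243): print(v,g[v,282:302].sum(1)//3)
for n,u,v,z in[('blade R',286,238,.0335),('blade L',295.5,238,.0335),('tip',290,230,.0335),('bed nl',376,124,.012),('bed nr',35,125,.012),('nb NR',73,147,.026),('nb NL',252,165,.026),('nb FL',240,262,.026),('nb FR',81,249,.026),('fence',320,271,.012),('fence',100,271,.012)]: print(n,(S(wray(p,R,c,u,v,z))*1000).round(1))
```

```text
233 [130 120 109  91  73  69  69  67  69  69  70  74  82 107 136 147 146 145
 147 146]
238 [122 120 102  97 147 212 228 230 226 225 224 197 134 127 142 146 146 145
 145 146]
243 [ 70  91  90 104 175 222 227 227 225 224 219 187 150 141 145 146 146 145
 146 146]
blade R [ 24.1 107.4  33.5]
blade L [ 24.1 119.   33.5]
tip [ 13.4 111.9  33.5]
bed nl [-109.3  208.3   12. ]
bed nr [-109.1 -182.3   12. ]
nb NR [ -86. -135.   26.]
nb NL [-64.9  66.2  26. ]
nb FL [61.9 50.2 26. ]
nb FR [  42.6 -150.8   26. ]
fence [ 84.5 157.8  12. ]
fence [  83.8 -141.    12. ]
```

Call:
servo_tool:
  rows:
    - [[1,0.1,-0.2,0,0],[1,0.2,-0.4,0.1,0],[1,0.33,-0.55,0.3,0],[1,0.33,-0.615,0.5,0],[1,0.33,-0.615,0.7,0]]

```text
time_s: 8.0
tool_pos: [0.4091, -0.0719, 0.065]
orientation: [-0.0, 0.076, 0.997, 0.0]
contact_force: [1.2, 0.1, 1.3]
grip_width: 0.999
gripper_force: 0.0
```

Call:
servo_tool:
  rows:
    - [[1,0,0,0.1,0],[1,0,0,0.2,0],[1,0,0,0.29,0],[1,0,0,0.3,0],[1,0,0,0.3,0]]

```text
time_s: 8.62
tool_pos: [0.4092, -0.0715, 0.0068]
orientation: [-0.001, 0.075, 0.997, 0.0]
contact_force: [0.4, -0.2, 0.4]
grip_width: 1.001
gripper_force: 0.0
```

```bash
python3 -c "
from h import *
to(-.061,-.055,.005); print(arm.get_obs()['contact_force'])"
```

```text
stand now [-0.1209 -0.0542  0.0068] yaw err deg 0.03 shift/0.2: [-0.299 -0.004  0.008]
[ 0.36939344 -0.1518298   0.44622712]
```

Call:
servo_tool:
  rows:
    - [[1,-0.03,0,0.01,0],[1,-0.06,0,0.01,0],[1,-0.08,0,0.01,0],[1,-0.1,0,0.01,0],[1,-0.12,0,0.01,0]]

```text
time_s: 9.25
tool_pos: [0.4334, -0.0757, 0.0051]
orientation: [0.0, 0.076, 0.997, -0.0]
contact_force: [-0.3, -0.6, 0.2]
grip_width: 1.0
gripper_force: 0.0
```

Call:
servo_tool:
  rows:
    - [[1,-0.015,0,0,0],[1,-0.03,0,0,0],[1,-0.045,0,0,0],[1,-0.06,0,0,0],[1,-0.075,0,0,0]]

```text
time_s: 9.88
tool_pos: [0.4481, -0.0779, 0.005]
orientation: [-0.0, 0.075, 0.997, 0.0]
contact_force: [-3.0, -0.5, 1.3]
grip_width: 1.002
gripper_force: 1.2
```

Call:
servo_tool:
  rows:
    - [[1,-0.015,0,0,0],[1,-0.03,0,0,0],[1,-0.045,0,0,0],[1,-0.055,0,0,0]]

```text
time_s: 10.38
tool_pos: [0.4591, -0.0796, 0.005]
orientation: [0.0, 0.075, 0.997, -0.0]
contact_force: [-2.1, -1.0, 1.1]
grip_width: 0.996
gripper_force: 1.1
```

Run:
```python
from h import *
import pickle
to(-.061,-.055,.005)
p,R,o=pose(); c=snap('wrist','w3.png'); d=snap('top','t3.png'); pickle.dump((p,R,c,d),open('w3.pkl','wb'))
f=d['color'][130:280,140:340]; cv2.imwrite('pics/t3b.png',cv2.resize(f[:,:,::-1],(800,600),interpolation=cv2.INTER_CUBIC))
```

```text
stand now [-0.0703 -0.0547  0.005 ] yaw err deg 0.06 shift/0.2: [-0.047 -0.001  0.   ]
```

View pics/t3b.png

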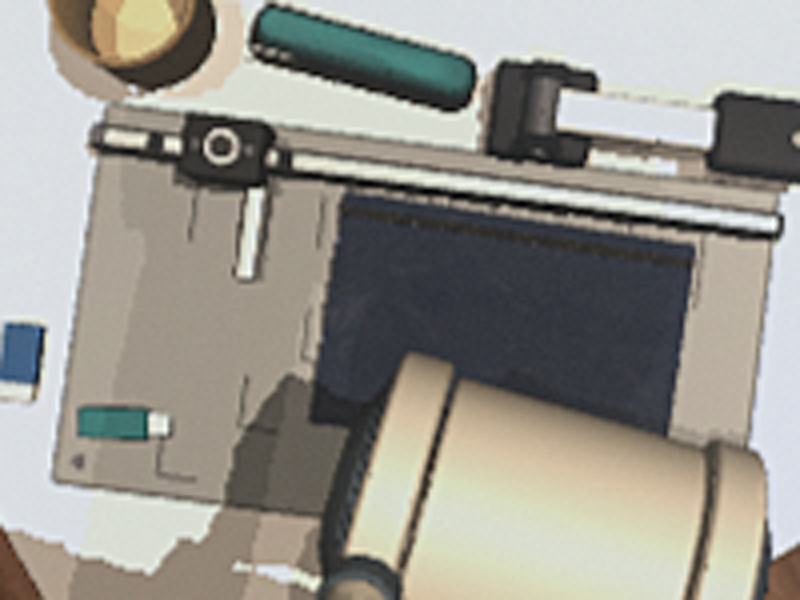

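The notebook is now nearly square to the fence. Its far edge runs from (342,197) to (695,245), a few mm short of the fence. The blade is at (252,235), and nothing else has moved.

Call:
servo_tool:
  rows:
    - [[1,-0.01,0,0,0],[1,-0.02,0,0,0],[1,-0.03,0,0,0],[1,-0.04,0,0,0],[1,-0.04,0,0,0]]

```text
time_s: 11.1
tool_pos: [0.467, -0.0808, 0.005]
orientation: [0.0, 0.075, 0.997, -0.0]
contact_force: [-1.1, 0.5, 0.4]
grip_width: 1.002
gripper_force: 0.6
```

Call:
servo_tool:
  rows:
    - [[1,-0.003,0,0,0],[1,-0.006,0,0,0],[1,-0.006,0,0,0]]

```text
time_s: 11.48
tool_pos: [0.4675, -0.0808, 0.005]
orientation: [-0.0, 0.075, 0.997, 0.0]
contact_force: [-4.4, 0.4, 1.9]
grip_width: 1.003
gripper_force: 2.5
```

Run:
```python
from h import *
import pickle
p,R,c,d=pickle.load(open('w3.pkl','rb'))
g=d['color'].astype(int); m=(g.min(2)>150).astype(np.uint8); n=cv2.connectedComponentsWithStats(m); l=n[1][188,203]; print(n[2][l])
ys,xs=np.where(n[1]==l); k=ys>180
print('blade mean y', np.mean([S(ray(d,u,v,.0335))[1] for u,v in zip(xs[k],ys[k])]), 'joint~.165-y; first:')
d0=pickle.load(open('c0.pkl','rb'))['top']; print(S([.6065,.1097,0]))
to(-.061,-.055,.005)
```

```text
[199 177   7  23  84]
blade mean y 0.11275492056062394 joint~.165-y; first:
[0.04712902 0.15448442 0.        ]
stand now [-0.0618 -0.0547  0.005 ] yaw err deg 0.06 shift/0.2: [-0.004 -0.002 -0.   ]
```

Call:
servo_tool:
  rows:
    - [[1,-0.005,0,0,0],[1,-0.01,0,0,0],[1,-0.01,0,0,0]]

```text
time_s: 11.85
tool_pos: [0.4677, -0.0807, 0.0049]
orientation: [-0.002, 0.076, 0.997, 0.0]
contact_force: [-13.7, 0.8, 9.5]
grip_width: 0.998
gripper_force: 6.8
```

Call:
servo_tool:
  rows:
    - [[1,0.05,0,0,0],[1,0.1,0,-0.1,0],[0,0.1,-0.1,-0.4,0],[0,0.1,-0.3,-0.6,0],[0,0,-0.5,-0.7,0]]

```text
time_s: 12.48
tool_pos: [0.4548, -0.1812, 0.1475]
orientation: [0.002, 0.075, 0.997, -0.001]
contact_force: [0.2, 0.5, -0.3]
grip_width: 0.373
gripper_force: 0.0
```

```bash
python3 -c "
from h import *
to(.05,-.19,.018)"
```

```text
stand now [-0.0593 -0.1559  0.1475] yaw err deg 0.04 shift/0.2: [-0.545 -0.17   0.649]
```

Call:
servo_tool:
  rows:
    - [[0,-0.2,-0.1,0,0],[0,-0.4,-0.2,0.1,0],[0,-0.545,-0.2,0.3,0],[0,-0.545,-0.2,0.5,0],[0,-0.545,-0.2,0.6,0]]

```text
time_s: 13.1
tool_pos: [0.5561, -0.2358, 0.0227]
orientation: [-0.001, 0.076, 0.997, 0.0]
contact_force: [0.4, -0.5, -0.3]
grip_width: -0.0
gripper_force: 0.0
```

Call:
servo_tool:
  rows:
    - [[0,0,0,0.03,0],[0,0,0,0.05,0],[0,0,0,0.05,0]]

```text
time_s: 13.48
tool_pos: [0.557, -0.2363, 0.0157]
orientation: [0.001, 0.076, 0.997, -0.0]
contact_force: [0.3, 0.5, 0.6]
grip_width: -0.002
gripper_force: 0.0
```

```bash
python3 -c "
from h import *
print('FR corner',S(ray(arm.read_camera('top'),313.75,191.25,.026)))
to(.05,-.115,.018)"
```

```text
FR corner [ 0.07291823 -0.14226599  0.026     ]
stand now [ 0.0499 -0.1951  0.0158] yaw err deg 0.06 shift/0.2: [ 0.     0.4   -0.011]
```

Call:
servo_tool:
  rows:
    - [[0,0,0.06,0,0],[0,0,0.12,0,0],[0,0,0.16,0,0],[0,0,0.18,0,0],[0,0,0.2,0,0]]

```text
time_s: 14.15
tool_pos: [0.5627, -0.1963, 0.015]
orientation: [0.0, 0.075, 0.997, -0.0]
contact_force: [-0.3, -0.2, -0.0]
grip_width: -0.001
gripper_force: 0.0
```

Call:
servo_tool:
  rows:
    - [[0,0,0.02,0,0],[0,0,0.04,0,0],[0,0,0.06,0,0],[0,0,0.08,0,0],[0,0,0.1,0,0]]

```text
time_s: 14.78
tool_pos: [0.5657, -0.1765, 0.015]
orientation: [0.0, 0.076, 0.997, -0.0]
contact_force: [1.2, -2.8, 0.9]
grip_width: -0.002
gripper_force: 0.9
```

Call:
servo_tool:
  rows:
    - [[0,0,0.015,0,0],[0,0,0.03,0,0],[0,0,0.04,0,0],[0,0,0.05,0,0],[0,0,0.05,0,0]]

```text
time_s: 15.4
tool_pos: [0.5671, -0.1667, 0.015]
orientation: [-0.0, 0.075, 0.997, 0.0]
contact_force: [0.6, -1.1, 0.1]
grip_width: -0.001
gripper_force: 0.3
```

Run:
```python
from h import *
to(.05,-.1135,.018)
d=snap('top','t4.png')
f=d['color'][130:280,140:340]; cv2.imwrite('pics/t4b.png',cv2.resize(f[:,:,::-1],(800,600),interpolation=cv2.INTER_CUBIC))
```

```text
stand now [ 0.0495 -0.1247  0.015 ] yaw err deg 0.05 shift/0.2: [-0.002  0.056 -0.015]
```

View pics/t4b.png

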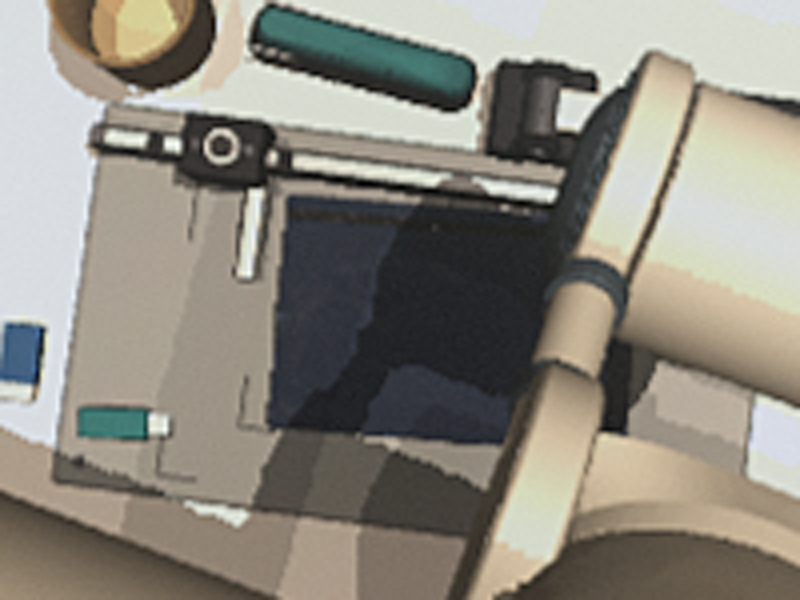

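The notebook turned about 4° counter-clockwise while sliding, its left edge running (287,198)–(268,425), with a gap of about 12 mm to the blade at u≈263. I'll push nearer its centre to turn it back, then re-square it against the fence.

Call:
servo_tool:
  rows:
    - [[0,0,-0.08,0,0],[0,0.15,-0.08,0,0],[0,0.25,-0.08,0,0],[0,0.25,-0.04,0,0],[0,0.25,-0.02,0,0]]

```text
time_s: 16.08
tool_pos: [0.5179, -0.1635, 0.0152]
orientation: [0.0, 0.076, 0.997, -0.0]
contact_force: [0.3, 0.3, 0.6]
grip_width: -0.001
gripper_force: 0.0
```

Call:
servo_tool:
  rows:
    - [[0,0,0.01,0,0],[0,0,0.02,0,0],[0,0,0.03,0,0],[0,0,0.04,0,0],[0,0,0.04,0,0]]

```text
time_s: 16.7
tool_pos: [0.5183, -0.1552, 0.015]
orientation: [-0.0, 0.075, 0.997, 0.0]
contact_force: [0.3, -0.9, -0.1]
grip_width: 0.001
gripper_force: 0.4
```

```bash
cat >> h.py <<'E'
def left_edge(d):
    # notebook left edge (stand y at several x), z=.026, and blade right face y, z=.0335
    g=d['color'].astype(float).mean(2)
    def edge(z,x,ya,yb,sgn):
        ys=np.arange(ya,yb,.0002); uv=np.array([proj(d,W(x,y,z)) for y in ys],np.float32)
        v=cv2.remap(g.astype(np.float32),uv[:,0][None],uv[:,1][None],cv2.INTER_LINEAR)[0]; v=cv2.GaussianBlur(v[None],(9,1),0)[0]
        return ys[np.argmax(sgn*np.diff(v))]
    print('nb left y:',[(x,round(edge(.026,x,.06,.118,1)*1e3,1)) for x in(-.03,-.015,0,.01,.03,.045,.06)])
    print('blade R,L:',[(round(edge(.0335,x,.095,.118,1)*1e3,1),round(edge(.0335,x,.106,.125,-1)*1e3,1)) for x in(.035,.045,.055)])
def far_edge(d):
    g=d['color'].astype(np.float32).mean(2)
    for y in(.06,.03,0,-.03,-.06):
        xs=np.arange(.05,.1,.0002); uv=np.array([proj(d,W(x,y,.026)) for x in xs],np.float32)
        v=cv2.remap(g,uv[:,0][None],uv[:,1][None],cv2.INTER_LINEAR)[0]; print(y,v[::10].round().astype(int))
E
python3 - <<'E'
from h import *
to(.03,-.1135,.016); d=arm.read_camera('top'); left_edge(d); far_edge(d)
E
```

```text
stand now [-0.0004 -0.1206  0.015 ] yaw err deg 0.05 shift/0.2: [-0.152  0.036 -0.005]
nb left y: [(-0.03, np.float64(99.2)), (-0.015, np.float64(99.6)), (0, np.float64(98.6)), (0.01, np.float64(100.2)), (0.03, np.float64(109.8)), (0.045, np.float64(109.6)), (0.06, np.float64(109.8))]
blade R,L: [(np.float64(108.0), np.float64(117.0)), (np.float64(109.0), np.float64(116.2)), (np.float64(108.0), np.float64(117.0))]
0.06 [ 58  58  56  58  57  54  51  46  48  54  56  55  63  96 137 128  55  30
  45 117 191 224 222 174 103]
0.03 [ 55  56  57  58  57  60  55  47  43  47  55  61  54  82 129 145 100  27
  21 141 211 227 207 158 101]
0 [ 60  60  58  57  57  59  58  58  52  49  51  55  58  58  99 110  61  21
  54 148 214 225 214 162 119]
-0.03 [ 57  54  57  57  56  57  60  59  56  47  51  57  59  60  80 138 132  47
  58 133 203 228 220 157 112]
-0.06 [ 49  53  55  58  61  63  64  59  52  48  52  61  63  62  64  63  52  34
  38 149 212 231 210 157  91]
```

Call:
servo_tool:
  rows:
    - [[0,0,-0.03,0,0],[0,-0.06,-0.03,0,0],[0,-0.06,0,0,0],[0,-0.06,0.015,0,0],[0,-0.06,0.028,0,0]]

```text
time_s: 17.38
tool_pos: [0.5309, -0.1513, 0.015]
orientation: [-0.0, 0.075, 0.997, -0.0]
contact_force: [-1.1, -2.1, -0.2]
grip_width: 0.0
gripper_force: 1.1
```

Call:
servo_tool:
  rows:
    - [[0,0,-0.1,0,0],[0,0,-0.1,-0.15,0],[0,0.1,0,-0.4,0],[0,0.4,0.2,-0.4,0],[1,0.6,0.4,-0.4,0]]

```text
time_s: 18.0
tool_pos: [0.4253, -0.0574, 0.0956]
orientation: [0.001, 0.076, 0.997, -0.0]
contact_force: [1.5, 0.7, 0.5]
grip_width: 0.203
gripper_force: 0.0
```

Run:
```python
from h import *
to(-.09,-.003,.005); d=arm.read_camera('top'); left_edge(d); far_edge(d)
```

```text
stand now [-0.107  -0.0378  0.0956] yaw err deg 0.16 shift/0.2: [-0.084  0.174  0.453]
nb left y: [(-0.03, np.float64(103.6)), (-0.015, np.float64(106.4)), (0, np.float64(106.2)), (0.01, np.float64(105.2)), (0.03, np.float64(109.8)), (0.045, np.float64(109.4)), (0.06, np.float64(109.0))]
blade R,L: [(np.float64(108.0), np.float64(117.0)), (np.float64(108.2), np.float64(116.2)), (np.float64(108.0), np.float64(117.0))]
0.06 [ 56  56  57  54  54  55  54  49  48  54  56  57  61  87 128 130  64  32
  47 121 195 226 223 176 102]
0.03 [ 54  55  57  57  57  60  53  46  44  46  55  59  52  76 122 142 100  26
  18 138 208 223 204 156  97]
0 [ 56  57  56  56  56  57  57  58  52  50  53  57  56  53 101 113  61  21
  54 147 213 223 211 161 119]
-0.03 [ 60  58  57  55  55  57  58  54  50  44  48  54  56  59  80 133 131  45
  56 132 202 228 219 156 110]
-0.06 [ 57  57  56  56  58  57  58  57  53  48  49  53  59  59  62  62  50  32
  40 150 213 232 210 158  92]
```

Call:
servo_tool:
  rows:
    - [[1,0,0.1,0.1,0],[1,0,0.175,0.25,0],[1,0,0.175,0.4,0],[1,0,0.175,0.453,0],[1,-0.06,0.175,0.453,0]]

```text
time_s: 18.68
tool_pos: [0.4431, -0.0249, 0.0042]
orientation: [-0.001, 0.076, 0.997, 0.0]
contact_force: [-0.4, -0.8, -0.4]
grip_width: 1.001
gripper_force: 0.0
```

Call:
servo_tool:
  rows:
    - [[1,-0.03,0,0,0],[1,-0.06,0,0,0],[1,-0.09,0,0,0],[1,-0.11,0,0,0],[1,-0.13,0,0,0]]

```text
time_s: 19.3
tool_pos: [0.4695, -0.0284, 0.0044]
orientation: [-0.0, 0.075, 0.997, 0.0]
contact_force: [-1.7, 1.3, 1.3]
grip_width: 1.003
gripper_force: 1.4
```

Run:
```python
from h import *
to(-.0615,-.003,.005)
```

```text
stand now [-0.0677 -0.0025  0.0044] yaw err deg 0.06 shift/0.2: [-0.031 -0.002 -0.003]
```

Call:
servo_tool:
  rows:
    - [[1,-0.008,0,0,0],[1,-0.016,0,0,0],[1,-0.024,0,0,0],[1,-0.029,0,0,0],[1,-0.032,0,0,0]]

```text
time_s: 19.92
tool_pos: [0.4753, -0.0292, 0.0043]
orientation: [-0.0, 0.075, 0.997, 0.0]
contact_force: [-6.7, 4.7, 2.6]
grip_width: 1.001
gripper_force: 3.4
```

Call:
servo_tool:
  rows:
    - [[1,-0.003,0,0,0],[1,-0.003,0,0,0]]

```text
time_s: 20.18
tool_pos: [0.4754, -0.0292, 0.0043]
orientation: [-0.001, 0.075, 0.997, 0.0]
contact_force: [-6.3, 3.5, 4.9]
grip_width: 1.003
gripper_force: 3.8
```

Run:
```python
from h import *
to(-.0615,-.003,.005); d=arm.read_camera('top'); left_edge(d)
```

```text
stand now [-0.0618 -0.0024  0.0043] yaw err deg 0.05 shift/0.2: [-0.001 -0.003 -0.003]
nb left y: [(-0.03, np.float64(81.2)), (-0.015, np.float64(110.6)), (0, np.float64(103.6)), (0.01, np.float64(102.8)), (0.03, np.float64(109.8)), (0.045, np.float64(109.6)), (0.06, np.float64(109.8))]
blade R,L: [(np.float64(108.0), np.float64(117.0)), (np.float64(109.0), np.float64(116.2)), (np.float64(108.0), np.float64(117.0))]
```

Call:
servo_tool:
  rows:
    - [[1,0.06,0,0,0],[1,0.1,0,-0.1,0],[0,0.1,-0.2,-0.4,0],[0,0.1,-0.45,-0.5,0],[0,-0.1,-0.7,-0.5,0]]

```text
time_s: 20.85
tool_pos: [0.4734, -0.171, 0.1067]
orientation: [0.001, 0.076, 0.997, -0.001]
contact_force: [1.4, 0.5, -0.2]
grip_width: 0.379
gripper_force: 0.0
```

Run:
```python
from h import *
to(.03,-.15,.016); d=arm.read_camera('top'); left_edge(d); far_edge(d)
```

```text
stand now [-0.0425 -0.143   0.1067] yaw err deg 0.07 shift/0.2: [-0.362 -0.034  0.454]
nb left y: [(-0.03, np.float64(103.6)), (-0.015, np.float64(104.0)), (0, np.float64(103.6)), (0.01, np.float64(102.8)), (0.03, np.float64(109.8)), (0.045, np.float64(109.6)), (0.06, np.float64(109.8))]
blade R,L: [(np.float64(108.0), np.float64(117.0)), (np.float64(109.0), np.float64(116.2)), (np.float64(108.0), np.float64(117.0))]
0.06 [ 53  54  56  55  55  55  56  56  55  53  46  45  48  53  57  59  54  40
  46 113 186 219 215 169 101]
0.03 [ 54  53  52  52  55  57  56  55  57  56  50  44  47  54  58  58  53  36
  17 135 205 220 201 154  95]
0 [ 55  54  55  56  56  55  53  56  55  54  51  48  46  54  58  60  48  31
  53 143 210 219 208 157 116]
-0.03 [ 54  53  53  54  55  53  52  53  57  53  45  44  48  53  57  57  44  33
  59 132 201 226 217 154 107]
-0.06 [ 55  54  55  54  55  53  55  56  55  50  43  44  49  55  58  58  54  42
  34 143 206 225 204 151  87]
```

Flush with the fence and square, with about a 5 mm gap to the stop. Now the final push towards the stop.

Call:
servo_tool:
  rows:
    - [[0,-0.18,-0.05,0.1,0],[0,-0.36,-0.05,0.25,0],[0,-0.36,-0.05,0.4,0],[0,-0.36,-0.05,0.454,0],[0,-0.36,0,0.454,0]]

```text
time_s: 21.52
tool_pos: [0.5451, -0.1807, 0.0136]
orientation: [-0.0, 0.076, 0.997, -0.0]
contact_force: [0.1, 0.3, 0.5]
grip_width: -0.002
gripper_force: 0.0
```

Call:
servo_tool:
  rows:
    - [[0,0,0.03,0,0],[0,0,0.06,0,0],[0,0,0.08,0,0],[0,0,0.1,0,0],[0,0,0.115,0,0]]

```text
time_s: 22.15
tool_pos: [0.549, -0.1574, 0.0136]
orientation: [0.0, 0.075, 0.997, -0.0]
contact_force: [-0.2, 0.1, 0.1]
grip_width: -0.001
gripper_force: 0.0
```

Call:
servo_tool:
  rows:
    - [[0,0,0.008,0,0],[0,0,0.016,0,0],[0,0,0.024,0,0]]

```text
time_s: 22.52
tool_pos: [0.5496, -0.153, 0.0136]
orientation: [0.0, 0.076, 0.997, -0.0]
contact_force: [-1.1, -2.8, 0.3]
grip_width: -0.001
gripper_force: 1.4
```

Run:
```python
from h import *
to(.03,-.1125,.016);  d=arm.read_camera('top'); left_edge(d)
```

```text
stand now [ 0.0302 -0.1138  0.0136] yaw err deg 0.07 shift/0.2: [ 0.001  0.006 -0.012]
nb left y: [(-0.03, np.float64(106.8)), (-0.015, np.float64(106.4)), (0, np.float64(106.2)), (0.01, np.float64(107.0)), (0.03, np.float64(109.8)), (0.045, np.float64(109.4)), (0.06, np.float64(109.8))]
blade R,L: [(np.float64(108.0), np.float64(117.0)), (np.float64(108.2), np.float64(116.2)), (np.float64(108.0), np.float64(117.0))]
```

Call:
servo_tool:
  rows:
    - [[0,0,0.003,0,0],[0,0,0.005,0,0]]

```text
time_s: 22.82
tool_pos: [0.5498, -0.1519, 0.0136]
orientation: [0.0, 0.076, 0.997, -0.0]
contact_force: [-0.2, -3.0, -0.3]
grip_width: 0.001
gripper_force: 1.3
```

Call:
servo_tool:
  rows:
    - [[0,0,0.002,0,0],[0,0,0.003,0,0]]

```text
time_s: 23.08
tool_pos: [0.5499, -0.1513, 0.0136]
orientation: [0.0, 0.076, 0.997, -0.0]
contact_force: [-1.5, -2.3, 0.4]
grip_width: 0.004
gripper_force: 1.3
```

Call:
servo_tool:
  rows:
    - [[0,0,0.002,0,0],[0,0,0.002,0,0]]

```text
time_s: 23.32
tool_pos: [0.5499, -0.1509, 0.0136]
orientation: [-0.0, 0.076, 0.997, 0.0]
contact_force: [-0.6, -1.7, -0.4]
grip_width: -0.005
gripper_force: 1.1
```

Call:
servo_tool:
  rows:
    - [[0,0,0.002,0,0],[0,0,0.002,0,0]]

```text
time_s: 23.58
tool_pos: [0.55, -0.1505, 0.0136]
orientation: [-0.0, 0.075, 0.997, 0.0]
contact_force: [0.0, -2.3, -0.1]
grip_width: -0.002
gripper_force: 1.1
```

Run:
```python
from h import *
to(.03,-.1125,.016);  d=arm.read_camera('top'); left_edge(d); print(arm.get_obs()['contact_force'])
```

```text
stand now [ 0.0302 -0.1112  0.0136] yaw err deg 0.06 shift/0.2: [ 0.001 -0.006 -0.012]
nb left y: [(-0.03, np.float64(109.2)), (-0.015, np.float64(108.2)), (0, np.float64(108.6)), (0.01, np.float64(109.6)), (0.03, np.float64(108.0)), (0.045, np.float64(109.4)), (0.06, np.float64(109.8))]
blade R,L: [(np.float64(108.0), np.float64(117.0)), (np.float64(108.2), np.float64(116.2)), (np.float64(108.0), np.float64(117.0))]
[-0.39042706 -1.89090491  0.00937238]
```

Call:
servo_tool:
  rows:
    - [[0,0,0.002,0,0],[0,0,0.002,0,0]]

```text
time_s: 23.88
tool_pos: [0.55, -0.1502, 0.0136]
orientation: [0.0, 0.075, 0.997, -0.0]
contact_force: [-0.3, -4.6, -0.3]
grip_width: 0.001
gripper_force: 2.2
```

Call:
servo_tool:
  rows:
    - [[0,0,0.0015,0,0],[0,0,0.0015,0,0]]

```text
time_s: 24.12
tool_pos: [0.5501, -0.1501, 0.0136]
orientation: [-0.0, 0.075, 0.997, -0.0]
contact_force: [-0.3, -5.8, -0.4]
grip_width: -0.002
gripper_force: 3.2
```

Force has risen to 5.8 N, so the notebook is against the stop. Next, a gentle re-seat against the fence.

Call:
servo_tool:
  rows:
    - [[0,0,-0.05,0,0],[0,0,-0.1,-0.1,0],[0,0.1,0,-0.4,0],[1,0.4,0.2,-0.4,0],[1,0.65,0.4,-0.4,0]]

```text
time_s: 24.75
tool_pos: [0.4415, -0.06, 0.0942]
orientation: [0.001, 0.076, 0.997, -0.0]
contact_force: [0.8, 1.1, -0.6]
grip_width: 0.417
gripper_force: 0.0
```

Run:
```python
from h import *
to(-.08,.0,.005);  d=arm.read_camera('top'); left_edge(d); far_edge(d)
```

```text
stand now [-0.0907 -0.0379  0.0942] yaw err deg 0.13 shift/0.2: [-0.052  0.19   0.446]
nb left y: [(-0.03, np.float64(109.2)), (-0.015, np.float64(108.8)), (0, np.float64(110.4)), (0.01, np.float64(109.6)), (0.03, np.float64(109.6)), (0.045, np.float64(109.4)), (0.06, np.float64(109.8))]
blade R,L: [(np.float64(108.0), np.float64(117.0)), (np.float64(108.2), np.float64(117.8)), (np.float64(108.0), np.float64(117.0))]
0.06 [ 55  56  54  55  56  56  56  57  56  50  43  44  49  55  60  62  49  35
  49 119 193 227 222 175 102]
0.03 [ 53  53  53  53  58  56  57  59  57  52  45  43  51  57  58  56  50  36
  19 139 207 222 203 155  95]
0 [ 54  55  55  56  57  56  56  59  58  53  46  43  48  55  59  60  52  35
  54 144 211 222 209 159 119]
-0.03 [ 57  59  58  56  56  55  55  56  57  53  49  47  50  54  58  60  46  34
  58 129 199 224 214 153 108]
-0.06 [ 55  54  55  57  56  58  59  60  59  52  45  46  49  57  60  58  51  37
  37 146 210 228 207 154  88]
```

Call:
servo_tool:
  rows:
    - [[1,0,0.1,0.1,0],[1,0,0.2,0.25,0],[1,0,0.2,0.4,0],[1,0,0.2,0.446,0],[1,-0.06,0.2,0.446,0]]

```text
time_s: 25.42
tool_pos: [0.4598, -0.0229, 0.0042]
orientation: [-0.001, 0.076, 0.997, 0.0]
contact_force: [-0.3, -0.1, 1.0]
grip_width: 0.999
gripper_force: 0.0
```

Call:
servo_tool:
  rows:
    - [[1,-0.02,0,0,0],[1,-0.04,0,0,0],[1,-0.055,0,0,0],[1,-0.065,0,0,0],[1,-0.07,0,0,0]]

```text
time_s: 26.05
tool_pos: [0.4741, -0.0248, 0.0044]
orientation: [-0.0, 0.076, 0.997, 0.0]
contact_force: [0.0, -0.8, -0.8]
grip_width: 0.995
gripper_force: 0.0
```

Run:
```python
from h import *
to(-.0618,.0,.005)
```

```text
stand now [-0.0636  0.0017  0.0044] yaw err deg 0.06 shift/0.2: [-0.009 -0.008 -0.003]
```

Call:
servo_tool:
  rows:
    - [[1,-0.004,0,0,0],[1,-0.008,0,0,0],[1,-0.009,0,0,0]]

```text
time_s: 26.42
tool_pos: [0.4756, -0.025, 0.0043]
orientation: [-0.0, 0.075, 0.997, 0.0]
contact_force: [-1.8, 0.5, 1.0]
grip_width: 0.998
gripper_force: 1.0
```

Call:
servo_tool:
  rows:
    - [[1,-0.002,0,0,0],[1,-0.003,0,0,0],[1,-0.003,0,0,0]]

```text
time_s: 26.8
tool_pos: [0.476, -0.025, 0.0042]
orientation: [-0.001, 0.075, 0.997, 0.0]
contact_force: [-4.9, 1.9, 1.1]
grip_width: 0.997
gripper_force: 2.6
```

Call:
servo_tool:
  rows:
    - [[1,-0.002,0,0,0],[1,-0.003,0,0,0]]

```text
time_s: 27.05
tool_pos: [0.476, -0.025, 0.0042]
orientation: [-0.001, 0.075, 0.997, 0.0]
contact_force: [-7.6, 1.6, 4.4]
grip_width: 1.004
gripper_force: 4.0
```

Call:
servo_tool:
  rows:
    - [[1,0.05,0,0,0],[1,0.1,0,-0.1,0],[0,0.1,-0.2,-0.4,0],[0,0.1,-0.45,-0.5,0],[0,-0.1,-0.7,-0.5,0]]

```text
time_s: 27.68
tool_pos: [0.4742, -0.1668, 0.1066]
orientation: [0.001, 0.076, 0.997, -0.001]
contact_force: [1.1, 0.8, 0.2]
grip_width: 0.377
gripper_force: 0.0
```

Run:
```python
from h import *
to(.03,-.14,.015); d=snap('top','t5.png'); left_edge(d)
f=d['color'][130:280,140:340]; cv2.imwrite('pics/t5b.png',cv2.resize(f[:,:,::-1],(800,600),interpolation=cv2.INTER_CUBIC))
```

```text
stand now [-0.0423 -0.1387  0.1066] yaw err deg 0.07 shift/0.2: [-0.36  -0.006  0.459]
nb left y: [(-0.03, np.float64(109.2)), (-0.015, np.float64(108.8)), (0, np.float64(110.4)), (0.01, np.float64(109.6)), (0.03, np.float64(109.6)), (0.045, np.float64(109.4)), (0.06, np.float64(109.8))]
blade R,L: [(np.float64(108.0), np.float64(117.0)), (np.float64(108.2), np.float64(116.2)), (np.float64(108.0), np.float64(117.0))]
```

View pics/t5b.png

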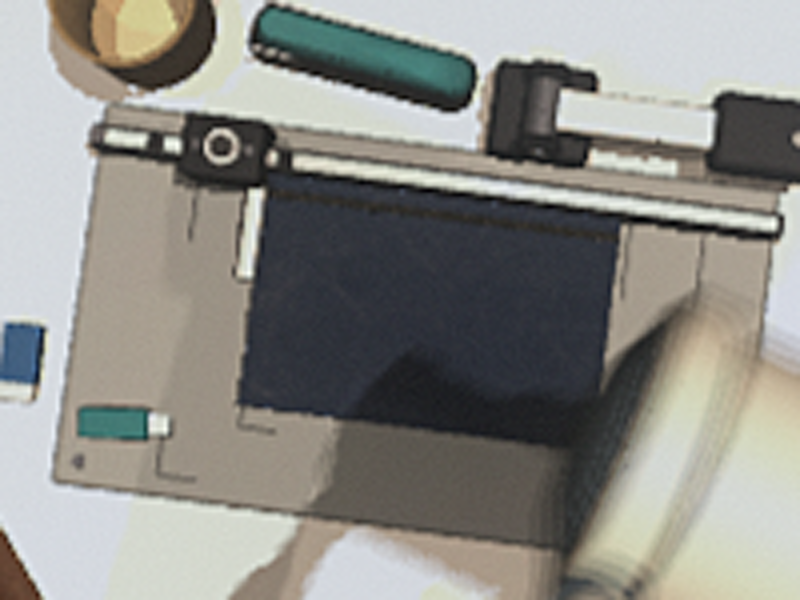

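The notebook now looks snug: its far edge lies along the fence and its left edge along the blade (265,190)–(240,405). The other things on the desk are in their places. I'll do one last gentle touch on the right side to confirm there is no gap.

Call:
servo_tool:
  rows:
    - [[0,-0.18,-0.05,0.1,0],[0,-0.37,-0.05,0.25,0],[0,-0.37,-0.05,0.4,0],[0,-0.37,-0.03,0.455,0],[0,-0.37,0.05,0.455,0]]

```text
time_s: 28.35
tool_pos: [0.5495, -0.167, 0.0134]
orientation: [0.0, 0.076, 0.997, -0.0]
contact_force: [-0.4, -0.5, 0.3]
grip_width: 0.002
gripper_force: 0.0
```

Run:
```python
from h import *
to(.032,-.1112,.0145)
```

```text
stand now [ 0.0322 -0.1276  0.0134] yaw err deg 0.12 shift/0.2: [ 0.001  0.082 -0.005]
```

Call:
servo_tool:
  rows:
    - [[0,0,0.02,0,0],[0,0,0.04,0,0],[0,0,0.06,0,0],[0,0,0.07,0,0],[0,0,0.072,0,0]]

```text
time_s: 28.98
tool_pos: [0.5519, -0.1524, 0.0134]
orientation: [0.0, 0.075, 0.997, -0.0]
contact_force: [-0.2, -0.4, 0.2]
grip_width: -0.0
gripper_force: 0.0
```

Call:
servo_tool:
  rows:
    - [[0,0,0.002,0,0],[0,0,0.004,0,0],[0,0,0.004,0,0]]

```text
time_s: 29.35
tool_pos: [0.552, -0.1516, 0.0133]
orientation: [-0.0, 0.076, 0.997, -0.0]
contact_force: [0.5, -0.1, -0.0]
grip_width: -0.003
gripper_force: 0.0
```

Call:
servo_tool:
  rows:
    - [[0,0,0.002,0,0],[0,0,0.003,0,0],[0,0,0.003,0,0]]

```text
time_s: 29.72
tool_pos: [0.5521, -0.151, 0.0133]
orientation: [-0.0, 0.075, 0.997, -0.0]
contact_force: [0.4, -1.0, -0.4]
grip_width: -0.003
gripper_force: 0.0
```

Call:
servo_tool:
  rows:
    - [[0,0,0.001,0,0],[0,0,0.0015,0,0],[0,0,0.0015,0,0]]

```text
time_s: 30.1
tool_pos: [0.5521, -0.1507, 0.0133]
orientation: [0.0, 0.076, 0.997, -0.0]
contact_force: [0.1, -0.4, -0.0]
grip_width: -0.0
gripper_force: 0.4
```

Call:
servo_tool:
  rows:
    - [[0,0,0.001,0,0],[0,0,0.0015,0,0],[0,0,0.0015,0,0]]

```text
time_s: 30.48
tool_pos: [0.5521, -0.1505, 0.0133]
orientation: [-0.0, 0.075, 0.997, -0.0]
contact_force: [-0.9, -2.5, -0.0]
grip_width: 0.0
gripper_force: 1.6
```

Call:
servo_tool:
  rows:
    - [[0,0,0.001,0,0],[0,0,0.001,0,0]]

```text
time_s: 30.72
tool_pos: [0.5522, -0.1504, 0.0133]
orientation: [0.0, 0.075, 0.997, -0.0]
contact_force: [-1.2, -4.6, -0.1]
grip_width: -0.003
gripper_force: 2.6
```

Contact comes at the same place as before (y = −0.1108), so the notebook is snug. Retreat.

Call:
servo_tool:
  rows:
    - [[0,0,-0.04,0,0],[0,0,-0.1,-0.05,0],[0,0.1,-0.1,-0.3,0],[0,0.3,-0.1,-0.5,0],[0,0.5,-0.1,-0.7,0]]

```text
time_s: 31.35
tool_pos: [0.4492, -0.1553, 0.155]
orientation: [0.0, 0.076, 0.997, -0.0]
contact_force: [0.6, -1.3, 1.1]
grip_width: 0.001
gripper_force: 0.0
```

Call:
servo_tool:
  rows:
    - [[0,0.2,0,-0.2,0],[0,0.2,0,-0.2,0],[0,0.2,0,-0.2,0]]

```text
time_s: 31.72
tool_pos: [0.4112, -0.1495, 0.1937]
orientation: [0.001, 0.076, 0.997, -0.0]
contact_force: [0.3, -0.3, 0.1]
grip_width: 0.003
gripper_force: 0.0
```

Run:
```python
from h import *
d=arm.read_camera('top'); left_edge(d); far_edge(d)
print(pose()[2]['contact_force'], arm.hand_in())
```

```text
nb left y: [(-0.03, np.float64(108.6)), (-0.015, np.float64(108.2)), (0, np.float64(110.4)), (0.01, np.float64(109.6)), (0.03, np.float64(108.0)), (0.045, np.float64(109.4)), (0.06, np.float64(109.8))]
blade R,L: [(np.float64(108.0), np.float64(117.0)), (np.float64(108.4), np.float64(117.0)), (np.float64(108.0), np.float64(117.0))]
0.06 [ 60  60  58  58  59  60  60  62  62  58  51  48  51  58  63  63  55  40
  50 119 192 226 221 174 102]
0.03 [ 57  57  57  59  60  62  61  61  62  60  53  47  50  58  61  71  80  59
  18 140 210 227 208 159  94]
0 [ 59  59  59  60  61  61  59  61  64  59  50  45  51  59  64  64  53  34
  55 149 215 225 212 161 118]
-0.03 [ 57  57  56  56  59  60  60  60  64  57  50  48  52  58  62  65  50  36
  62 135 204 228 218 156 109]
-0.06 [ 56  55  56  55  56  56  57  58  57  52  46  44  51  56  57  58  56  42
  36 146 208 226 205 151  86]
the job is handed in; nothing more can be done
[-0.1163088  -0.56584248 -0.66060387] None
```

I handed the job in at about 32 s: the push force fell away as the stop clicked into the middle notch, the notebook lies snug and square against the fence and the stop by camera and contact force, and nothing else on the desk was seen to move.

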